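# Feel a slide carriage for its tight spot and mark it

### The job

The carriage of this linear slide binds at one hidden place: stroke it by its tab through its full travel to feel where, first until it touches the end buffer away from the marker, then back until it touches the buffer at the marker's end, never ramming a buffer. Then bring the carriage back and leave it standing in the middle of the tight spot, and slide the marker up by its tab until its cross arm just touches the carriage without pushing the carriage off the spot. Let go of everything and leave the other things on the bench where they lie.

Things in the scene. Friction and masses are not known exactly. Their poses are not given: they have to be found in the camera images.
- rail: linear slide fixed on the bench: aluminium base 112 (x) x 380 (y) x 30 mm high; origin: centre of its underside. Steel guide rail for the carriage at x = +22 mm, thinner track for the marker at x = -36 mm, both along y. Grey end blocks (top 54 mm above the bench) carry rubber buffers that yield 1 mm per 6 N. Over 35 N between carriage and slide is ramming.
- guide_mid (a point): guide rail top at mid travel (carriage value 0.100 stands over it); rail axes. Hidden in the base, one sprung lump binds the carriage: its middle lies between carriage values 0.068 and 0.172. Drag begins about 16 mm before the middle from either side, is strongest up to the middle, then fades. Within about 9 mm of the middle the carriage stands in the spot, and stays when let go.
- carriage (a joint): slide of the carriage along the rail's +y, m: 0 where it first touches the buffer at the marker's end, 0.200 at first touch of the other. Aluminium block 54 (x) x 60 (y) x 24 mm, underside 44 mm above the bench, about 0.45 kg, with an upright black tab. Friction about 2 N when moved slowly (6 N more per m/s), 10 to 20 N in all where it is tight. Starts at 0.005 to 0.04.
- carriage_tab (a point): grip point of the carriage's tab, 103 mm above the bench, 15 mm below the tab's top; the tab is 24 (rail x) x 14 (rail y) x 50 mm high above the block, whose top is 35 mm below this point. Axes as the rail's.
- carriage_face (a point): middle of the carriage's flat end face towards the marker, 62 mm above the bench, where the marker's arm meets it; 30 mm to -y of the tab. Axes as the rail's.
- marker (a joint): slide of the marker along the rail's +y, m: 0 (parked) to 0.230; the arm touches the carriage when it reads the carriage value + 0.035. Friction about 1.2 N; stays where it is left. Starts at 0 to 0.02, clear of the carriage's travel. Dark block 34 x 40 x 22 mm on the thin track with an upright steel tab and a flat steel cross arm reaching over to the carriage's line.
- marker_tab (a point): grip point of the marker's tab, 103 mm above the bench, 14 mm below the tab's top; the tab is 18 (rail x) x 12 (rail y) mm, 54 mm high above the block. Axes as the rail's.
- marker_nose (a point): middle of the edge of the marker's cross arm that meets the carriage, 62 mm above the bench, on the carriage's line, 19 mm to +y and 58 mm to +x of the marker's tab; rail axes. The arm touches when this point reaches the carriage_face point. A push of over about 5 N beyond the marker's own friction may shift the standing carriage.
- screwdriver: loose screwdriver lying behind the rail; a bystander, leave alone
- circuit_board: loose green circuit board about 70 x 90 mm, 25 mm high, behind the rail; a bystander, leave alone
- solder_spool: loose grey spool, 48 mm across, 30 mm high, on the robot's side of the rail; a bystander, leave alone
- multimeter: loose multimeter, 150 x 75 x 32 mm, to the left; a bystander, leave alone
- screw_jar: loose jar, 60 mm across, 70 mm high, to the right; a bystander, leave alone
- spanner: loose spanner lying to the right; a bystander, leave alone

How it is judged:
By the outcome, as a careful person would: the job done as asked, in the order asked, and still so for the second after the job is handed in, with the robot touching nothing.
It also fails if it takes over 67 s, if anything falls off the work surface, if the arm or the gripper's body presses on something with over 40 N, if the wrist force passes 120 N, or if a joint passes its speed limit or range.

### The arm

A 6-joint arm with a two-finger parallel gripper is mounted at the origin on the work surface. World frame = base frame: x ahead of the robot, y to its left, z up, the work surface at z = 0. Lengths are in mm, angles in rad, forces in N, time in s.
With the tool pointing down it reaches from about 300 to 775 mm from the base axis. Payload 14.6 kg.
Tool frame: the origin (TCP) lies midway between the tips of the shut fingers; the grasp point (between the pads) lies 19 mm behind it; z points along the fingers, y is the line along which they close (so a half turn about z gives the same grasp; the last joint's range is limited). The gripper opens to 94 mm and grips with 3 to 60 N. Pads are 16 mm wide; open, the fingers measure 119 mm over their backs; the gripper's body (75 mm by 177 mm) begins 78 mm behind the grasp point.
Start: joints at [-1.395, 0.3, 1.521, -0, 1.321, -0.067], TCP at [132.225, -533.859, 205.446] pointing down, gripper open.
Joint ranges: [-3.03, 3.03], [-0.79, 2.21], [0.23, 2.52], [-1.04, 4.18], [0, 3.07], [-2.55, 2.55]. Speed limits (rad/s): [2.22, 2.22, 2.57, 3.14, 3.14, 3.14].

### API

Orientations are given as [roll, pitch, yaw] about the fixed x, y, z axes, in that order (R = Rz(yaw) Ry(pitch) Rx(roll)).
In Python, from cell import manip, camera gives the robot as it stands.
- The arm moves only by the tool move_arm, never from a script. Its arguments are lists of equal length, an entry for each row: "dp": the shift along the world's x, y, z in mm, a list of three; "rotation": the turn, a rotation vector about the world's x, y, z in rad, a list of three; "hand": the opening, from 0 (shut) to 1 (fully open). A call has 1 to 10 rows; each row shifts and turns the commanded pose from where the row before left it; what a row does not reach is not made up. A row lasts 1/8 s, in which the tool goes at most 62.5 mm and 10.7 degrees, less where a joint would pass 70% of its speed; a pose out of reach is approached as far as the arm can. A call with a gripper value outside its range is refused whole. The fingers move at their own pace and stop on an object; "newtons" is the grip in N (left out, the last holds). Time passes only in rows, so rows that do not move let the fingers close. It gives the time, the measured TCP pose, the force, the opening and the grip force at its end, in the units of the state.
- manip.read_state(): the state, without advancing time (a new reading comes with each control period).
- camera(name): name is "side" or "top" or "wrist"; returns a dict with "image" (420x560x3 uint8, red, green, blue), "fx", "fy", "cx", "cy" (pixels), "k1" (the pictures are not rectified: a ray, as slopes to the right and down, at radius r is drawn at 1 + k1 r^2 times it, then the intrinsics apply), "R" (3x3) and "t" (3): a world point X has camera coordinates R X + t; the wrist camera has in their place "mount" (4x4, takes a point from camera to tool coordinates, whose origin is the TCP and whose axes are the flange's). Camera axes: x right, y down, z forward; pixel columns grow to the right and rows downward; lengths in mm; the calibration is good to about 2 mm. A picture is of the moment at which its call begins: read the wrist's pose just before it. There is no depth.
- manip.sign_off(): hands the job in; it is judged then, once.
The state is a dict: "clock": time; "joints": joint angles; "qd": joint speeds; "effort": joint torques, N m; "eef_pos": TCP position; "eef_rot": TCP orientation; "wrist_force": force on the tool from outside, world axes, zero at the start; "moment": the same for the moment, N m; "finger_gap": finger opening in mm; "finger_force": force on a finger pad.
Only numpy, scipy, OpenCV 4.12 (cv2) and the standard library are available. Lean on these libraries where they do the work, as an engineer would, in place of code of your own. Each camera call takes 0.05 s, during which the arm holds its last target. There are 200 camera calls.

## Working session

There is one attempt and no reset: what is moved stays moved. The work goes in short steps, Python scripts to look and compute and a tool call to move; the robot and the scene stay as the last step left them, time stands still between calls to the robot, and variables do not carry over. Pictures are saved under pics/ and viewed, at most 10 in all, crops included, and the job is handed in when it is done.

Besides the shell and the picture viewer there is one more tool, called by a JSON object that holds its "method" and its "body". move_arm: Moves the arm, as the interface text tells. Its arguments: {"type":"object","properties":{"dp":{"type":"array","items":{"type":"array","items":{"type":"number"}}},"rotation":{"type":"array","items":{"type":"array","items":{"type":"number"}}},"hand":{"type":"array","items":{"type":"number"}},"newtons":{"type":"number"}},"required":["dp","rotation","hand"]}

```bash
mkdir -p pics; ls; python3 - <<'E'
from cell import manip,camera
import cv2,json,numpy as np
for n in ("side","top"):
    c=camera(n); cv2.imwrite(f"pics/{n}0.png",c["image"][:,:,::-1]); im=c.pop("image")
    np.savez(f"{n}0.npz",image=im,**c); print(n,{k:np.round(v,3).tolist() for k,v in c.items()})
s=manip.read_state();print(s)
E
```

```text
pics
side {'fx': 399.941, 'fy': 399.941, 'cx': 280.224, 'cy': 210.995, 'k1': 0.013, 'R': [[-0.944, -0.331, -0.005], [-0.197, 0.573, -0.795], [0.266, -0.75, -0.606]], 't': [524.179, 182.821, 984.088]}
top {'fx': 476.232, 'fy': 476.232, 'cx': 280.84, 'cy': 208.258, 'k1': -0.043, 'R': [[-0.001, -1.0, 0.001], [-0.984, 0.001, -0.18], [0.18, -0.001, -0.984]], 't': [7.416, 582.335, 1506.137]}
{'clock': 0.1, 'joints': array([-1.39462344e+00,  3.00406213e-01,  1.52154106e+00,  2.83351185e-05,
        1.32071301e+00, -6.65942094e-02]), 'qd': array([-3.63916072e-05, -2.60811797e-03,  7.62326326e-04,  6.78469127e-04,
        2.02935822e-03, -6.46759804e-04]), 'effort': array([ 1.43075267e-03, -5.32644868e+01, -3.53282547e+01,  7.09775719e-02,
        2.35256605e-02, -6.75012507e-05]), 'eef_pos': array([ 132.1780796 , -533.62522397,  204.9388561 ]), 'eef_rot': array([-3.14052921e+00, -9.84309770e-05,  2.42760015e-01]), 'wrist_force': array([-0.19309486, -0.18880688, -0.34395717]), 'moment': array([ 0.05403785, -0.00790185,  0.02468329]), 'finger_force': 0.0, 'finger_gap': 93.86545493241475}
```

View pics/top0.png

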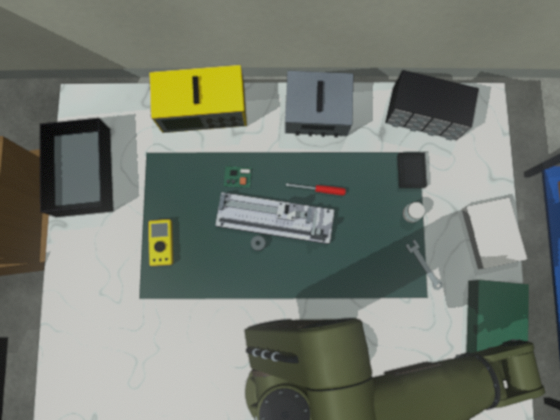

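View pics/side0.png

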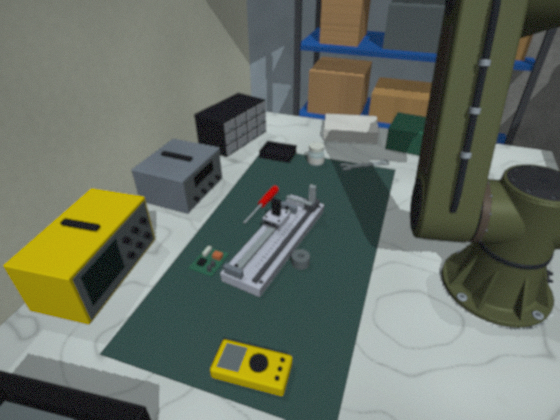

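The top view shows the rail from about (217,210) to (335,228), with the marker end on the right at world -y. The side view shows the black carriage tab near (277,205) and the steel marker tab near (312,190). Next I'll enlarge both.

```bash
python3 - <<'E'
import cv2,numpy as np
t=np.load("top0.npz")["image"][180:255,205:350,::-1]; s=np.load("side0.npz")["image"][175:295,210:335,::-1]
cv2.imwrite("pics/topc.png",cv2.resize(t,None,fx=5.5,fy=5.5,interpolation=cv2.INTER_CUBIC))
cv2.imwrite("pics/sidec.png",cv2.resize(s,None,fx=5,fy=5,interpolation=cv2.INTER_CUBIC))
E
```

```text
(no output)
```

View pics/topc.png

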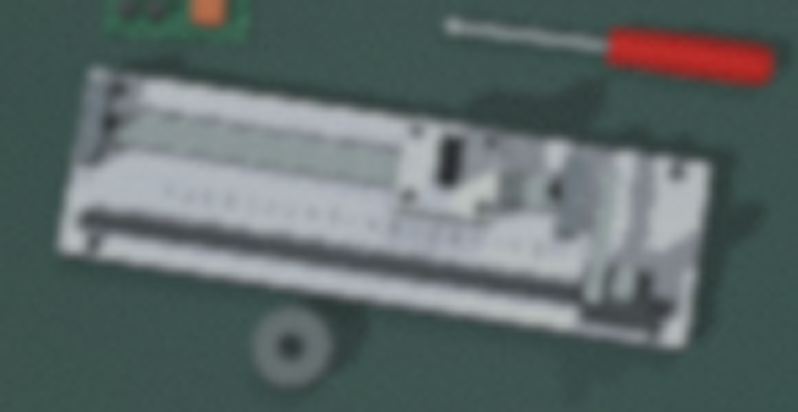

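View pics/sidec.png

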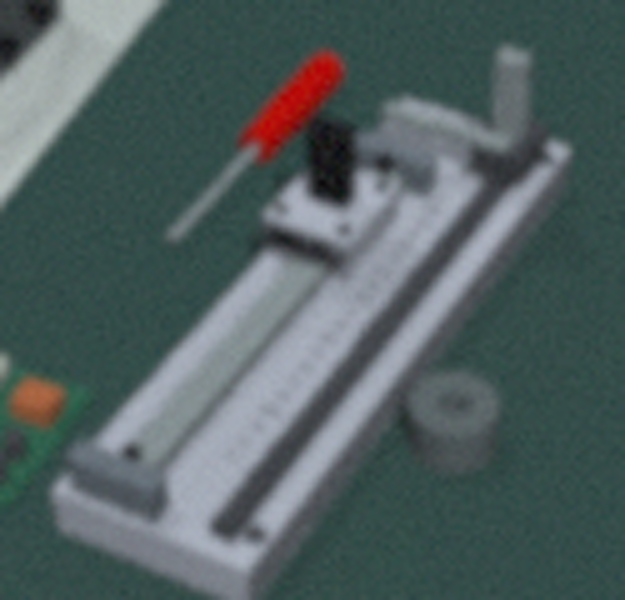

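The crops show the base corners in the top crop at about (92,68), (712,160), (687,348) and (58,252). The black tab is at (450,160) in the top crop and spans about (333,122) to (331,195) in the side crop. The steel marker tab is at (513,50) to (510,140) in the side crop.

```bash
cat >h.py <<'E'
import numpy as np,cv2
def ray(c,uv):
    K=np.array([[c["fx"],0,c["cx"]],[0,c["fy"],c["cy"]],[0,0,1.]])
    p=cv2.undistortPoints(np.array([[uv]],float),K,np.array([float(c["k1"]),0,0,0]))[0,0]
    d=c["R"].T@np.array([p[0],p[1],1]); return -c["R"].T@c["t"],d/np.linalg.norm(d)
def plane(c,uv,z):
    o,d=ray(c,uv); return o+d*(z-o[2])/d[2]
def tri(r1,r2):
    (a,d),(b,e)=r1,r2
    s=np.linalg.lstsq(np.c_[d,-e],b-a,rcond=None)[0]; p,q=a+s[0]*d,b+s[1]*e
    return (p+q)/2,np.linalg.norm(p-q)
E
python3 - <<'E'
from h import *
T=np.load("top0.npz");S=np.load("side0.npz")
T={k:T[k] for k in T};S={k:S[k] for k in S}
tp=lambda u,v:((u+.5)/5.5-.5+205,(v+.5)/5.5-.5+180)
sp=lambda u,v:((u+.5)/5-.5+210,(v+.5)/5-.5+175)
C=np.array([plane(T,tp(*p),30) for p in [(92,68),(712,160),(687,348),(58,252)]])
c=C.mean(0); print(C.round(1).tolist()); print("centre",c.round(1),"sides",[np.linalg.norm(C[i]-C[(i+1)%4]).round(1) for i in range(4)])
d=(C[0]-C[1]+C[3]-C[2])[:2]; yaw=-np.arctan2(d[0],d[1]); print("yaw",yaw)
# side base corners (z=30): left-far(55,490)? near-left (248,590)
y=np.array([-np.sin(yaw),np.cos(yaw)]);x=np.array([np.cos(yaw),np.sin(yaw)])
def rel(p): q=(np.asarray(p)[:2]-c[:2]); return (q@x).round(1),(q@y).round(1)
for n,a,z in [("tabtop top",plane(T,tp(450,147+5),118),0)]: print(n,a.round(1),rel(a))
# black blobs
for nm,c_,box in (("T",T,(275,195,300,222)),("S",S,(268,192,285,220))):
    u0,v0,u1,v1=box; g=c_["image"][v0:v1,u0:u1].max(2); m=(g<45).astype(np.uint8)
    n,l,st,ce=cv2.connectedComponentsWithStats(m)
    for i in range(1,n):
        if st[i,4]>8: print(nm,st[i]+[u0,v0,0,0,0],(ce[i]+[u0,v0]).round(1))
p,e=tri(ray(T,tp(450,152)),ray(S,sp(333,128))); print("tri tabtop",p.round(1),e,rel(p))
for nm,uv,z in (("Ctab top",(333,126),118),("Ctab base",(331,195),68),("Mtab top",(513,52),117),("Mtab base",(511,138),63),("baseNL",(248,592-22),30),("baseFL",(57,490),30),("baseNR",(572,152),30)):
    a=plane(S,sp(*uv),z); print(nm,a.round(1),rel(a))
for nm,uv,z in (("Mtabtop",(620,285),117),("arm edge",(597,240),65),("carr left",(402,158),68),("carr right",(497,180),68)):
    a=plane(T,tp(*uv),z); print("T",nm,a.round(1),rel(a))
E
```

```text
[[642.2, 205.6, 30.0], [584.8, -170.2, 30.0], [470.9, -152.9, 30.0], [529.2, 223.7, 30.0]]
centre [556.8  26.5  30. ] sides [np.float64(380.2), np.float64(115.3), np.float64(381.0), np.float64(114.4)]
yaw -0.15256972560366933
tabtop top [573.7 -10.8 118. ] (np.float64(22.4), np.float64(-34.3))
S [271 199  10  16 107] [275.5 206.2]
tri tabtop [572.1 -11.2 117. ] 3.5997793037004566 (np.float64(20.9), np.float64(-35.0))
Ctab top [570.3 -11.6 118. ] (np.float64(19.2), np.float64(-35.6))
Ctab base [573.3 -15.   68. ] (np.float64(22.6), np.float64(-38.5))
Mtab top [ 498.8 -113.3  117. ] (np.float64(-36.1), np.float64(-147.0))
Mtab base [ 495.4 -105.6   63. ] (np.float64(-40.6), np.float64(-139.9))
baseNL [529.6 222.6  30. ] (np.float64(-56.7), np.float64(189.7))
baseFL [637.3 205.2  30. ] (np.float64(52.4), np.float64(188.8))
baseNR [ 467.8 -147.9   30. ] (np.float64(-61.4), np.float64(-185.9))
T Mtabtop [ 497.3 -106.7  117. ] (np.float64(-38.6), np.float64(-140.7))
T arm edge [530.8 -97.6  65. ] (np.float64(-6.8), np.float64(-126.6))
T carr left [579.4  16.9  68. ] (np.float64(23.8), np.float64(-6.1))
T carr right [566.1 -39.   68. ] (np.float64(19.2), np.float64(-63.4))
```

The measurements hold up: the base sides come out at 380 x 115 mm against a nominal 380 x 112, and the tab lies at rail x = +22. Rail yaw is about -0.153 and the carriage tab is near (573,-11.5). I'll hover above it with the fingers closing along the rail.

{"method": "move_arm", "body": {"dp": [[31.5,37.3,-2],[31.5,37.3,-2],[31.5,37.3,-2],[31.5,37.3,-2],[31.5,37.3,-2],[31.5,37.3,-2],[31.5,37.3,-2],[31.5,37.3,-2],[31.5,37.3,-2],[31.5,37.3,-2]], "rotation": [[0,0,-0.04],[0,0,-0.04],[0,0,-0.04],[0,0,-0.04],[0,0,-0.04],[0,0,-0.04],[0,0,-0.04],[0,0,-0.04],[0,0,-0.04],[0,0,-0.035]], "hand": [0.6,0.6,0.6,0.6,0.6,0.6,0.6,0.6,0.6,0.6]}}

```text
clock: 1.35
eef_pos: [448.0, -159.4, 185.3]
eef_rot: [-3.142, 0.0, -0.153]
wrist_force: [0.3, -0.4, 0.0]
finger_gap: 56.3
finger_force: 0.0
```

{"method": "move_arm", "body": {"dp": [[31.5,37.3,-2],[31.5,37.3,-2],[31.5,37.3,-2],[31.5,37.3,-2],[0,0,0]], "rotation": [[0,0,0],[0,0,0],[0,0,0],[0,0,0],[0,0,0]], "hand": [0.6,0.6,0.6,0.6,0.6]}}

```text
clock: 1.98
eef_pos: [574.0, -9.4, 176.4]
eef_rot: [-3.141, 0.001, -0.149]
wrist_force: [0.3, -0.0, -0.3]
finger_gap: 56.3
finger_force: 0.0
```

```bash
cat >wr.py <<'E'
from cell import manip,camera
import numpy as np,cv2,sys
from scipy.spatial.transform import Rotation as Ro
def wrist(n):
    s=manip.read_state(); c=camera("wrist"); im=c.pop("image"); M=np.array(c.pop("mount"))
    Rw=Ro.from_euler("xyz",s["eef_rot"]).as_matrix()@M[:3,:3]; tw=Ro.from_euler("xyz",s["eef_rot"]).as_matrix()@M[:3,3]+s["eef_pos"]
    c["R"]=Rw.T; c["t"]=-Rw.T@tw
    np.savez(n+".npz",image=im,**{k:c[k] for k in("fx","fy","cx","cy","k1","R","t")})
    cv2.imwrite(f"pics/{n}.png",im[:,:,::-1]); print({k:np.round(s[k],3).tolist() for k in("clock","eef_pos","eef_rot","wrist_force","finger_gap")},"cam",tw.round(1))
if __name__=="__main__": wrist(sys.argv[1])
E
python3 wr.py w1
```

```text
{'clock': 1.975, 'eef_pos': [573.97, -9.445, 176.385], 'eef_rot': [-3.141, 0.001, -0.149], 'wrist_force': [0.318, -0.025, -0.25], 'finger_gap': 56.347} cam [656.8 -21.3 355.1]
```

View pics/w1.png

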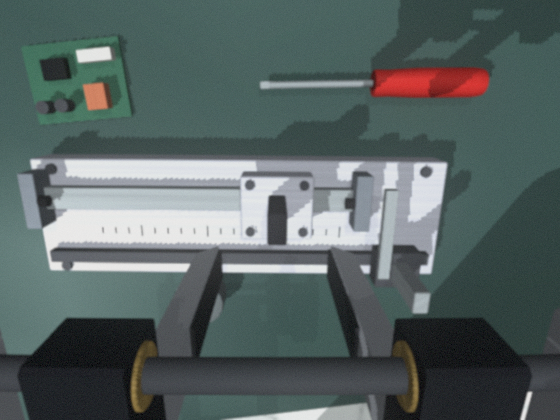

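The wrist view shows the carriage block (241–313, 173–240) with its black tab spanning (268–288, 197–243), and the marker arm at (390,190–285). The marker tab top is near (421,302), and the base's back edge runs from (33,159) to (446,163).

```bash
python3 - <<'E'
from h import *
W=np.load("w1.npz");W={k:W[k] for k in W}
c=np.array([556.8,26.5]);
A=plane(W,(33,159),30);B=plane(W,(446,163),30);d=A-B;yaw=-np.arctan2(d[0],d[1]);print(A.round(1),B.round(1),"len",np.linalg.norm(d),"yaw",yaw)
L=plane(W,(50,272),30);Rr=plane(W,(434,272),30);e=L-Rr;print("front",L.round(1),Rr.round(1),-np.arctan2(e[0],e[1]))
y=np.array([-np.sin(yaw),np.cos(yaw)]);x=np.array([np.cos(yaw),np.sin(yaw)])
for n,uv,z in (("tab far edge L",(267,242),118),("tab far R",(286,242),118),("tab base nearL",(269,197),68),("tab base nearR",(286,197),68),("blk nearL",(241,173),68),("blk nearR",(313,174),68),("blk farL",(241,240),68),("bufR",(347,203),56),("bufL",(50,200),50),("Mtabtop far L",(413,311),117),("Mtabtop far R",(429,311),117),("arm L edge",(385,190),65),("arm Lfar",(378,280),65)):
    p=plane(W,uv,z)[:2]; print(n,p.round(1),((p-c)@x).round(1),((p-c)@y).round(1))
g=W["image"][:,:,:].max(2)
for r in (205,225,238): print(r,g[r,258:298].tolist())
E
```

```text
[638.6 202.6  30. ] [ 579.1 -166.3   30. ] len 373.67832131354857 yaw -0.1597888626654208
front [527.6 223.9  30. ] [ 471.4 -153.1   30. ] -0.147930375357089
tab far edge L [562.6  -2. ] 10.3 -27.2
tab far R [560.7 -15.1] 10.4 -40.5
tab base nearL [581.4  -5.6] 29.4 -27.8
tab base nearR [579.3 -19.3] 29.5 -41.6
blk nearL [604.3  13.5] 49.0 -5.3
blk nearR [594.9 -43.2] 48.8 -62.8
blk farL [547.8  23.5] -8.4 -4.4
bufR [563.1 -69.9] 21.6 -94.1
bufL [602.7 185.8] 19.9 164.6
Mtabtop far L [ 490.9 -101.5] -44.7 -136.9
Mtabtop far R [ 489.  -113.5] -44.7 -149.0
arm L edge [ 572.4 -100.3] 35.5 -122.7
arm Lfar [491.2 -89.2] -46.4 -124.7
205 [231, 228, 227, 231, 230, 230, 230, 227, 223, 186, 123, 69, 63, 62, 61, 59, 62, 61, 59, 57, 64, 59, 64, 62, 60, 57, 60, 84, 126, 165, 175, 176, 178, 177, 176, 177, 179, 176, 176, 176]
225 [231, 231, 229, 226, 227, 227, 228, 224, 198, 149, 94, 71, 71, 73, 67, 70, 70, 68, 69, 66, 67, 70, 67, 71, 70, 67, 69, 76, 116, 180, 223, 230, 230, 230, 231, 228, 231, 230, 231, 228]
238 [223, 226, 223, 222, 223, 222, 223, 221, 194, 142, 84, 67, 69, 70, 71, 70, 66, 70, 71, 70, 62, 67, 64, 68, 63, 67, 66, 79, 128, 185, 220, 226, 226, 226, 226, 224, 227, 225, 225, 226]
```

The tab centre is at (573.3,-10.5), which agrees with the earlier fix, and the carriage value is about 0.031. I'll descend and grip.

{"method": "move_arm", "body": {"dp": [[-0.7,-1,-30],[0,0,-30],[0,0,-22],[0,0,-10],[0,0,0]], "rotation": [[0,0,-0.003],[0,0,0],[0,0,0],[0,0,0],[0,0,0]], "hand": [0.6,0.6,0.6,0.6,0.6], "newtons": 30}}

```text
clock: 2.65
eef_pos: [572.2, -13.2, 85.5]
eef_rot: [3.142, 0.0, -0.156]
wrist_force: [0.1, -0.3, 1.0]
finger_gap: 56.6
finger_force: 0.0
```

{"method": "move_arm", "body": {"dp": [[0,0,0],[0,0,0],[0,0,0],[0,0,0],[0,0,0],[0,0,0]], "rotation": [[0,0,0],[0,0,0],[0,0,0],[0,0,0],[0,0,0],[0,0,0]], "hand": [0.3,0,0,0,0,0], "newtons": 30}}

```text
clock: 3.4
eef_pos: [572.6, -12.5, 85.6]
eef_rot: [-3.141, -0.0, -0.155]
wrist_force: [0.0, 1.3, 1.9]
finger_gap: 14.4
finger_force: 30.0
```

The gap of 14.4 mm matches the 14 mm tab. I'll stroke along +y, direction (0.152,0.988), starting with a short test.

{"method": "move_arm", "body": {"dp": [[0.38,2.47,0],[0.38,2.47,0],[0.38,2.47,0],[0.38,2.47,0]], "rotation": [[0,0,0],[0,0,0],[0,0,0],[0,0,0]], "hand": [0,0,0,0]}}

```text
clock: 3.9
eef_pos: [574.2, -2.6, 85.6]
eef_rot: [3.142, -0.0, -0.155]
wrist_force: [-0.5, -2.5, 3.6]
finger_gap: 13.8
finger_force: 30.0
```

{"method": "move_arm", "body": {"dp": [[0.38,2.47,0],[0.38,2.47,0],[0.38,2.47,0],[0.38,2.47,0]], "rotation": [[0,0,0],[0,0,0],[0,0,0],[0,0,0]], "hand": [0,0,0,0]}}

```text
clock: 4.4
eef_pos: [575.7, 7.2, 85.6]
eef_rot: [-3.142, -0.0, -0.155]
wrist_force: [0.2, -2.4, 4.1]
finger_gap: 13.5
finger_force: 30.0
```

{"method": "move_arm", "body": {"dp": [[0.38,2.47,0],[0.38,2.47,0]], "rotation": [[0,0,0],[0,0,0]], "hand": [0,0]}}

```text
clock: 4.65
eef_pos: [576.5, 12.2, 85.6]
eef_rot: [-3.142, -0.0, -0.155]
wrist_force: [1.4, -2.2, 4.6]
finger_gap: 13.7
finger_force: 30.0
```

{"method": "move_arm", "body": {"dp": [[0.38,2.47,0],[0.38,2.47,0]], "rotation": [[0,0,0],[0,0,0]], "hand": [0,0]}}

```text
clock: 4.9
eef_pos: [577.3, 17.1, 85.6]
eef_rot: [-3.142, -0.0, -0.155]
wrist_force: [1.7, -2.5, 5.5]
finger_gap: 13.5
finger_force: 30.0
```

{"method": "move_arm", "body": {"dp": [[0.38,2.47,0],[0.38,2.47,0]], "rotation": [[0,0,0],[0,0,0]], "hand": [0,0]}}

```text
clock: 5.15
eef_pos: [578.0, 22.0, 85.6]
eef_rot: [-3.142, -0.001, -0.155]
wrist_force: [3.1, -2.7, 4.8]
finger_gap: 13.9
finger_force: 30.0
```

{"method": "move_arm", "body": {"dp": [[0.38,2.47,0],[0.38,2.47,0]], "rotation": [[0,0,0],[0,0,0]], "hand": [0,0]}}

```text
clock: 5.4
eef_pos: [578.8, 27.0, 85.6]
eef_rot: [-3.142, -0.0, -0.155]
wrist_force: [3.8, -3.6, 5.1]
finger_gap: 13.5
finger_force: 30.0
```

{"method": "move_arm", "body": {"dp": [[0.38,2.47,0],[0.38,2.47,0]], "rotation": [[0,0,0],[0,0,0]], "hand": [0,0]}}

```text
clock: 5.65
eef_pos: [579.6, 31.9, 85.5]
eef_rot: [-3.142, -0.001, -0.155]
wrist_force: [4.0, -3.3, 4.8]
finger_gap: 13.8
finger_force: 30.0
```

{"method": "move_arm", "body": {"dp": [[0.38,2.47,0],[0.38,2.47,0]], "rotation": [[0,0,0],[0,0,0]], "hand": [0,0]}}

```text
clock: 5.9
eef_pos: [580.4, 36.8, 85.5]
eef_rot: [-3.142, -0.001, -0.155]
wrist_force: [4.2, -3.5, 4.9]
finger_gap: 13.9
finger_force: 30.0
```

{"method": "move_arm", "body": {"dp": [[0.38,2.47,0],[0.38,2.47,0]], "rotation": [[0,0,0],[0,0,0]], "hand": [0,0]}}

```text
clock: 6.15
eef_pos: [581.1, 41.8, 85.6]
eef_rot: [-3.142, -0.001, -0.155]
wrist_force: [4.3, -2.7, 5.1]
finger_gap: 13.9
finger_force: 30.0
```

{"method": "move_arm", "body": {"dp": [[0.38,2.47,0],[0.38,2.47,0]], "rotation": [[0,0,0],[0,0,0]], "hand": [0,0]}}

```text
clock: 6.4
eef_pos: [581.9, 46.7, 85.5]
eef_rot: [-3.142, -0.001, -0.155]
wrist_force: [5.4, -2.6, 4.8]
finger_gap: 13.9
finger_force: 30.0
```

{"method": "move_arm", "body": {"dp": [[0.38,2.47,0],[0.38,2.47,0]], "rotation": [[0,0,0],[0,0,0]], "hand": [0,0]}}

```text
clock: 6.65
eef_pos: [582.7, 51.7, 85.6]
eef_rot: [-3.142, -0.001, -0.155]
wrist_force: [4.9, -2.5, 4.8]
finger_gap: 14.0
finger_force: 30.0
```

{"method": "move_arm", "body": {"dp": [[0.38,2.47,0],[0.38,2.47,0]], "rotation": [[0,0,0],[0,0,0]], "hand": [0,0]}}

```text
clock: 6.9
eef_pos: [583.4, 56.3, 85.6]
eef_rot: [3.141, -0.001, -0.155]
wrist_force: [4.3, -10.4, 5.2]
finger_gap: 14.3
finger_force: 30.0
```

Drag begins near y≈54. I'll step through it more finely.

{"method": "move_arm", "body": {"dp": [[0.2,1.24,0],[0.2,1.24,0]], "rotation": [[0,0,0],[0,0,0]], "hand": [0,0]}}

```text
clock: 7.15
eef_pos: [583.6, 57.3, 85.6]
eef_rot: [3.139, -0.0, -0.155]
wrist_force: [1.6, -17.9, 7.3]
finger_gap: 14.0
finger_force: 30.0
```

{"method": "move_arm", "body": {"dp": [[0.2,1.24,0],[0.2,1.24,0]], "rotation": [[0,0,0],[0,0,0]], "hand": [0,0]}}

```text
clock: 7.4
eef_pos: [583.9, 59.0, 85.6]
eef_rot: [3.138, -0.0, -0.156]
wrist_force: [0.4, -20.9, 8.0]
finger_gap: 14.2
finger_force: 30.0
```

{"method": "move_arm", "body": {"dp": [[0.2,1.24,0],[0.2,1.24,0]], "rotation": [[0,0,0],[0,0,0]], "hand": [0,0]}}

```text
clock: 7.65
eef_pos: [584.3, 61.4, 85.6]
eef_rot: [3.137, -0.0, -0.156]
wrist_force: [-0.1, -21.0, 8.8]
finger_gap: 13.7
finger_force: 30.0
```

{"method": "move_arm", "body": {"dp": [[0.2,1.24,0],[0.2,1.24,0]], "rotation": [[0,0,0],[0,0,0]], "hand": [0,0]}}

```text
clock: 7.9
eef_pos: [584.7, 63.8, 85.6]
eef_rot: [3.137, -0.0, -0.156]
wrist_force: [0.5, -18.9, 8.0]
finger_gap: 13.8
finger_force: 30.0
```

{"method": "move_arm", "body": {"dp": [[0.2,1.24,0],[0.2,1.24,0]], "rotation": [[0,0,0],[0,0,0]], "hand": [0,0]}}

```text
clock: 8.15
eef_pos: [585.1, 66.4, 85.6]
eef_rot: [3.138, 0.0, -0.156]
wrist_force: [0.6, -22.4, 8.4]
finger_gap: 14.3
finger_force: 30.0
```

{"method": "move_arm", "body": {"dp": [[0.2,1.24,0],[0.2,1.24,0]], "rotation": [[0,0,0],[0,0,0]], "hand": [0,0]}}

```text
clock: 8.4
eef_pos: [585.5, 69.1, 85.6]
eef_rot: [3.138, -0.0, -0.156]
wrist_force: [0.5, -19.3, 8.0]
finger_gap: 14.1
finger_force: 30.0
```

{"method": "move_arm", "body": {"dp": [[0.2,1.24,0],[0.2,1.24,0]], "rotation": [[0,0,0],[0,0,0]], "hand": [0,0]}}

```text
clock: 8.65
eef_pos: [586.0, 71.9, 85.6]
eef_rot: [3.139, -0.0, -0.156]
wrist_force: [1.4, -15.6, 7.2]
finger_gap: 13.9
finger_force: 30.0
```

{"method": "move_arm", "body": {"dp": [[0.2,1.24,0],[0.2,1.24,0]], "rotation": [[0,0,0],[0,0,0]], "hand": [0,0]}}

```text
clock: 8.9
eef_pos: [586.4, 74.7, 85.6]
eef_rot: [3.139, -0.0, -0.156]
wrist_force: [2.5, -12.6, 7.4]
finger_gap: 13.7
finger_force: 30.0
```

{"method": "move_arm", "body": {"dp": [[0.2,1.24,0],[0.2,1.24,0]], "rotation": [[0,0,0],[0,0,0]], "hand": [0,0]}}

```text
clock: 9.15
eef_pos: [586.9, 77.5, 85.6]
eef_rot: [3.14, -0.0, -0.156]
wrist_force: [2.8, -11.4, 7.0]
finger_gap: 14.0
finger_force: 30.0
```

{"method": "move_arm", "body": {"dp": [[0.2,1.24,0],[0.2,1.24,0]], "rotation": [[0,0,0],[0,0,0]], "hand": [0,0]}}

```text
clock: 9.4
eef_pos: [587.3, 80.3, 85.6]
eef_rot: [3.14, -0.0, -0.156]
wrist_force: [3.1, -9.2, 6.5]
finger_gap: 14.1
finger_force: 30.0
```

The resistance peaks up to y≈68–69 and then fades. I'll continue toward the far end, where I expect touch near y≈154.

{"method": "move_arm", "body": {"dp": [[0.41,2.47,0],[0.41,2.47,0],[0.41,2.47,0],[0.41,2.47,0]], "rotation": [[0,0,0],[0,0,0],[0,0,0],[0,0,0]], "hand": [0,0,0,0]}}

```text
clock: 9.9
eef_pos: [589.0, 91.2, 85.6]
eef_rot: [3.142, -0.001, -0.155]
wrist_force: [5.4, -2.8, 5.3]
finger_gap: 14.0
finger_force: 30.0
```

{"method": "move_arm", "body": {"dp": [[0.41,2.47,0],[0.41,2.47,0],[0.41,2.47,0],[0.41,2.47,0]], "rotation": [[0,0,0],[0,0,0],[0,0,0],[0,0,0]], "hand": [0,0,0,0]}}

```text
clock: 10.4
eef_pos: [590.6, 101.1, 85.6]
eef_rot: [3.142, -0.0, -0.155]
wrist_force: [4.2, -2.8, 4.1]
finger_gap: 13.5
finger_force: 30.0
```

{"method": "move_arm", "body": {"dp": [[0.41,2.47,0],[0.41,2.47,0],[0.41,2.47,0],[0.41,2.47,0]], "rotation": [[0,0,0],[0,0,0],[0,0,0],[0,0,0]], "hand": [0,0,0,0]}}

```text
clock: 10.9
eef_pos: [592.2, 111.0, 85.6]
eef_rot: [3.142, -0.0, -0.155]
wrist_force: [3.3, -2.4, 5.4]
finger_gap: 13.5
finger_force: 30.0
```

{"method": "move_arm", "body": {"dp": [[0.41,2.47,0],[0.41,2.47,0],[0.41,2.47,0],[0.41,2.47,0],[0.41,2.47,0],[0.41,2.47,0]], "rotation": [[0,0,0],[0,0,0],[0,0,0],[0,0,0],[0,0,0],[0,0,0]], "hand": [0,0,0,0,0,0]}}

```text
clock: 11.65
eef_pos: [594.6, 125.8, 85.6]
eef_rot: [3.142, -0.0, -0.155]
wrist_force: [3.9, -2.8, 5.6]
finger_gap: 13.6
finger_force: 30.0
```

{"method": "move_arm", "body": {"dp": [[0.4,2.47,0],[0.4,2.47,0],[0.2,1.24,0],[0.2,1.24,0]], "rotation": [[0,0,0],[0,0,0],[0,0,0],[0,0,0]], "hand": [0,0,0,0]}}

```text
clock: 12.15
eef_pos: [595.8, 133.2, 85.6]
eef_rot: [3.142, -0.0, -0.155]
wrist_force: [4.5, -3.0, 6.5]
finger_gap: 13.5
finger_force: 30.0
```

{"method": "move_arm", "body": {"dp": [[0.2,1.24,0],[0.2,1.24,0],[0.2,1.24,0],[0.2,1.24,0]], "rotation": [[0,0,0],[0,0,0],[0,0,0],[0,0,0]], "hand": [0,0,0,0]}}

```text
clock: 12.65
eef_pos: [596.6, 138.2, 85.6]
eef_rot: [3.142, -0.0, -0.155]
wrist_force: [2.4, -2.1, 6.8]
finger_gap: 13.7
finger_force: 30.0
```

{"method": "move_arm", "body": {"dp": [[0.2,1.24,0],[0.2,1.24,0],[0.2,1.24,0],[0.2,1.24,0]], "rotation": [[0,0,0],[0,0,0],[0,0,0],[0,0,0]], "hand": [0,0,0,0]}}

```text
clock: 13.15
eef_pos: [597.4, 143.1, 85.5]
eef_rot: [3.142, -0.0, -0.155]
wrist_force: [2.7, -2.9, 6.2]
finger_gap: 13.5
finger_force: 30.0
```

{"method": "move_arm", "body": {"dp": [[0.2,1.24,0],[0.2,1.24,0]], "rotation": [[0,0,0],[0,0,0]], "hand": [0,0]}}

```text
clock: 13.4
eef_pos: [597.8, 145.6, 85.6]
eef_rot: [3.141, -0.0, -0.155]
wrist_force: [3.3, -2.6, 6.6]
finger_gap: 13.7
finger_force: 30.0
```

{"method": "move_arm", "body": {"dp": [[0.2,1.24,0],[0.2,1.24,0]], "rotation": [[0,0,0],[0,0,0]], "hand": [0,0]}}

```text
clock: 13.65
eef_pos: [598.2, 148.1, 85.6]
eef_rot: [3.141, -0.0, -0.155]
wrist_force: [3.3, -2.4, 6.0]
finger_gap: 14.0
finger_force: 30.0
```

Now I'll use 1 mm steps, batched so that even a touch on the first step stays gentle.

{"method": "move_arm", "body": {"dp": [[0.08,0.5,0],[0.08,0.5,0],[0.08,0.5,0],[0.08,0.5,0]], "rotation": [[0,0,0],[0,0,0],[0,0,0],[0,0,0]], "hand": [0,0,0,0]}}

```text
clock: 14.15
eef_pos: [598.5, 150.1, 85.6]
eef_rot: [3.141, -0.0, -0.155]
wrist_force: [3.2, -2.4, 6.1]
finger_gap: 13.9
finger_force: 30.0
```

{"method": "move_arm", "body": {"dp": [[0.08,0.5,0],[0.08,0.5,0],[0.08,0.5,0],[0.08,0.5,0]], "rotation": [[0,0,0],[0,0,0],[0,0,0],[0,0,0]], "hand": [0,0,0,0]}}

```text
clock: 14.65
eef_pos: [598.8, 152.1, 85.6]
eef_rot: [3.141, -0.0, -0.155]
wrist_force: [2.9, -2.0, 6.5]
finger_gap: 13.7
finger_force: 30.0
```

{"method": "move_arm", "body": {"dp": [[0.08,0.5,0],[0.08,0.5,0],[0.08,0.5,0],[0.08,0.5,0]], "rotation": [[0,0,0],[0,0,0],[0,0,0],[0,0,0]], "hand": [0,0,0,0]}}

```text
clock: 15.15
eef_pos: [599.1, 154.1, 85.5]
eef_rot: [3.141, -0.0, -0.155]
wrist_force: [3.9, -3.0, 5.1]
finger_gap: 13.7
finger_force: 30.0
```

{"method": "move_arm", "body": {"dp": [[0.08,0.5,0],[0.08,0.5,0],[0.08,0.5,0],[0.08,0.5,0]], "rotation": [[0,0,0],[0,0,0],[0,0,0],[0,0,0]], "hand": [0,0,0,0]}}

```text
clock: 15.65
eef_pos: [599.4, 156.1, 85.6]
eef_rot: [3.142, -0.0, -0.155]
wrist_force: [3.2, -2.5, 6.2]
finger_gap: 13.7
finger_force: 30.0
```

{"method": "move_arm", "body": {"dp": [[0.08,0.5,0],[0.08,0.5,0],[0.08,0.5,0],[0.08,0.5,0]], "rotation": [[0,0,0],[0,0,0],[0,0,0],[0,0,0]], "hand": [0,0,0,0]}}

```text
clock: 16.15
eef_pos: [599.7, 157.8, 85.6]
eef_rot: [3.141, 0.0, -0.155]
wrist_force: [1.6, -5.0, 6.4]
finger_gap: 13.9
finger_force: 30.0
```

{"method": "move_arm", "body": {"dp": [[0.08,0.5,0],[0.08,0.5,0],[0.08,0.5,0]], "rotation": [[0,0,0],[0,0,0],[0,0,0]], "hand": [0,0,0]}}

```text
clock: 16.52
eef_pos: [599.8, 158.6, 85.5]
eef_rot: [3.14, 0.0, -0.155]
wrist_force: [1.9, -9.9, 7.7]
finger_gap: 13.9
finger_force: 30.0
```

Touch is at y≈157.4, so carriage value 0.200 corresponds to that. Stroking back.

{"method": "move_arm", "body": {"dp": [[-0.2,-1.24,0],[-0.4,-2.47,0],[-0.78,-4.94,0],[-0.78,-4.94,0],[-0.78,-4.94,0],[-0.78,-4.94,0],[-0.78,-4.94,0],[-0.78,-4.94,0],[-0.78,-4.94,0],[-0.78,-4.94,0]], "rotation": [[0,0,0],[0,0,0],[0,0,0],[0,0,0],[0,0,0],[0,0,0],[0,0,0],[0,0,0],[0,0,0],[0,0,0]], "hand": [0,0,0,0,0,0,0,0,0,0]}}

```text
clock: 17.77
eef_pos: [593.1, 116.6, 85.6]
eef_rot: [-3.141, -0.0, -0.155]
wrist_force: [3.3, 1.4, 4.7]
finger_gap: 13.8
finger_force: 30.0
```

{"method": "move_arm", "body": {"dp": [[-0.78,-4.94,0],[-0.78,-4.94,0],[-0.4,-2.47,0],[-0.4,-2.47,0],[-0.4,-2.47,0],[-0.4,-2.47,0],[-0.4,-2.47,0]], "rotation": [[0,0,0],[0,0,0],[0,0,0],[0,0,0],[0,0,0],[0,0,0],[0,0,0]], "hand": [0,0,0,0,0,0,0]}}

```text
clock: 18.65
eef_pos: [589.6, 94.5, 85.6]
eef_rot: [-3.141, -0.0, -0.155]
wrist_force: [3.9, 0.6, 5.0]
finger_gap: 13.9
finger_force: 30.0
```

{"method": "move_arm", "body": {"dp": [[-0.2,-1.24,0],[-0.2,-1.24,0]], "rotation": [[0,0,0],[0,0,0]], "hand": [0,0]}}

```text
clock: 18.9
eef_pos: [589.2, 92.0, 85.5]
eef_rot: [-3.141, -0.0, -0.155]
wrist_force: [3.7, 2.4, 5.6]
finger_gap: 13.5
finger_force: 30.0
```

{"method": "move_arm", "body": {"dp": [[-0.2,-1.24,0],[-0.2,-1.24,0]], "rotation": [[0,0,0],[0,0,0]], "hand": [0,0]}}

```text
clock: 19.15
eef_pos: [588.8, 89.6, 85.6]
eef_rot: [-3.141, -0.0, -0.155]
wrist_force: [3.7, 1.6, 6.1]
finger_gap: 13.9
finger_force: 30.0
```

{"method": "move_arm", "body": {"dp": [[-0.2,-1.24,0],[-0.2,-1.24,0]], "rotation": [[0,0,0],[0,0,0]], "hand": [0,0]}}

```text
clock: 19.4
eef_pos: [588.4, 87.1, 85.6]
eef_rot: [-3.141, -0.0, -0.155]
wrist_force: [3.1, 1.4, 5.2]
finger_gap: 13.9
finger_force: 30.0
```

{"method": "move_arm", "body": {"dp": [[-0.2,-1.24,0],[-0.2,-1.24,0]], "rotation": [[0,0,0],[0,0,0]], "hand": [0,0]}}

```text
clock: 19.65
eef_pos: [588.2, 85.8, 85.6]
eef_rot: [-3.139, -0.001, -0.155]
wrist_force: [6.4, 12.6, 3.6]
finger_gap: 13.8
finger_force: 30.0
```

{"method": "move_arm", "body": {"dp": [[-0.2,-1.24,0],[-0.2,-1.24,0]], "rotation": [[0,0,0],[0,0,0]], "hand": [0,0]}}

```text
clock: 19.9
eef_pos: [588.0, 84.5, 85.6]
eef_rot: [-3.137, -0.001, -0.155]
wrist_force: [7.8, 17.4, 2.8]
finger_gap: 14.1
finger_force: 30.0
```

{"method": "move_arm", "body": {"dp": [[-0.2,-1.24,0],[-0.2,-1.24,0]], "rotation": [[0,0,0],[0,0,0]], "hand": [0,0]}}

```text
clock: 20.15
eef_pos: [587.6, 82.3, 85.6]
eef_rot: [-3.137, -0.001, -0.154]
wrist_force: [8.4, 17.4, 2.5]
finger_gap: 13.4
finger_force: 30.0
```

{"method": "move_arm", "body": {"dp": [[-0.2,-1.24,0],[-0.2,-1.24,0]], "rotation": [[0,0,0],[0,0,0]], "hand": [0,0]}}

```text
clock: 20.4
eef_pos: [587.2, 79.9, 85.6]
eef_rot: [-3.137, -0.001, -0.154]
wrist_force: [8.4, 18.7, 1.9]
finger_gap: 14.1
finger_force: 30.0
```

{"method": "move_arm", "body": {"dp": [[-0.2,-1.24,0],[-0.2,-1.24,0]], "rotation": [[0,0,0],[0,0,0]], "hand": [0,0]}}

```text
clock: 20.65
eef_pos: [586.8, 77.3, 85.6]
eef_rot: [-3.137, -0.001, -0.154]
wrist_force: [7.9, 20.0, 2.8]
finger_gap: 13.9
finger_force: 30.0
```

{"method": "move_arm", "body": {"dp": [[-0.2,-1.24,0],[-0.2,-1.24,0]], "rotation": [[0,0,0],[0,0,0]], "hand": [0,0]}}

```text
clock: 20.9
eef_pos: [586.4, 74.6, 85.6]
eef_rot: [-3.137, -0.001, -0.154]
wrist_force: [7.8, 17.1, 2.4]
finger_gap: 13.8
finger_force: 30.0
```

{"method": "move_arm", "body": {"dp": [[-0.2,-1.24,0],[-0.2,-1.24,0]], "rotation": [[0,0,0],[0,0,0]], "hand": [0,0]}}

```text
clock: 21.15
eef_pos: [586.0, 71.9, 85.6]
eef_rot: [-3.137, -0.001, -0.154]
wrist_force: [6.9, 14.2, 3.7]
finger_gap: 13.4
finger_force: 30.0
```

{"method": "move_arm", "body": {"dp": [[-0.2,-1.24,0],[-0.2,-1.24,0]], "rotation": [[0,0,0],[0,0,0]], "hand": [0,0]}}

```text
clock: 21.4
eef_pos: [585.5, 69.1, 85.7]
eef_rot: [-3.138, -0.001, -0.155]
wrist_force: [5.5, 10.9, 3.4]
finger_gap: 13.8
finger_force: 30.0
```

{"method": "move_arm", "body": {"dp": [[-0.2,-1.24,0],[-0.2,-1.24,0]], "rotation": [[0,0,0],[0,0,0]], "hand": [0,0]}}

```text
clock: 21.65
eef_pos: [585.1, 66.3, 85.6]
eef_rot: [-3.138, -0.001, -0.155]
wrist_force: [6.4, 9.9, 4.2]
finger_gap: 13.4
finger_force: 30.0
```

Forward drag begins at about 55.5 and returning drag at about 86.7, so the middle is at y≈71. I'll continue to the marker end, where I expect touch near y≈-40.

{"method": "move_arm", "body": {"dp": [[-0.4,-2.47,0],[-0.4,-2.47,0],[-0.4,-2.47,0],[-0.4,-2.47,0],[-0.78,-4.94,0],[-0.78,-4.94,0],[-0.78,-4.94,0],[-0.78,-4.94,0],[-0.78,-4.94,0],[-0.78,-4.94,0]], "rotation": [[0,0,0],[0,0,0],[0,0,0],[0,0,0],[0,0,0],[0,0,0],[0,0,0],[0,0,0],[0,0,0],[0,0,0]], "hand": [0,0,0,0,0,0,0,0,0,0]}}

```text
clock: 22.9
eef_pos: [578.5, 25.2, 85.6]
eef_rot: [-3.141, -0.0, -0.155]
wrist_force: [3.6, 2.6, 5.2]
finger_gap: 13.8
finger_force: 30.0
```

{"method": "move_arm", "body": {"dp": [[-0.78,-4.94,0],[-0.78,-4.94,0],[-0.78,-4.94,0],[-0.78,-4.94,0],[-0.78,-4.94,0],[-0.78,-4.94,0],[-0.78,-4.94,0]], "rotation": [[0,0,0],[0,0,0],[0,0,0],[0,0,0],[0,0,0],[0,0,0],[0,0,0]], "hand": [0,0,0,0,0,0,0]}}

```text
clock: 23.78
eef_pos: [573.0, -9.4, 85.5]
eef_rot: [-3.141, 0.0, -0.155]
wrist_force: [3.2, 1.9, 5.5]
finger_gap: 13.8
finger_force: 30.0
```

{"method": "move_arm", "body": {"dp": [[-0.4,-2.47,0],[-0.4,-2.47,0],[-0.4,-2.47,0],[-0.4,-2.47,0]], "rotation": [[0,0,0],[0,0,0],[0,0,0],[0,0,0]], "hand": [0,0,0,0]}}

```text
clock: 24.28
eef_pos: [571.5, -19.2, 85.5]
eef_rot: [-3.141, -0.0, -0.155]
wrist_force: [3.2, 1.7, 6.1]
finger_gap: 14.0
finger_force: 30.0
```

{"method": "move_arm", "body": {"dp": [[-0.4,-2.47,0],[-0.4,-2.47,0],[-0.4,-2.47,0],[-0.4,-2.47,0],[-0.2,-1.24,0],[-0.2,-1.24,0]], "rotation": [[0,0,0],[0,0,0],[0,0,0],[0,0,0],[0,0,0],[0,0,0]], "hand": [0,0,0,0,0,0]}}

```text
clock: 25.02
eef_pos: [569.5, -31.5, 85.5]
eef_rot: [-3.141, -0.0, -0.155]
wrist_force: [3.7, 0.7, 6.6]
finger_gap: 13.5
finger_force: 30.0
```

{"method": "move_arm", "body": {"dp": [[-0.2,-1.24,0],[-0.2,-1.24,0],[-0.08,-0.5,0],[-0.08,-0.5,0],[-0.08,-0.5,0],[-0.08,-0.5,0]], "rotation": [[0,0,0],[0,0,0],[0,0,0],[0,0,0],[0,0,0],[0,0,0]], "hand": [0,0,0,0,0,0]}}

```text
clock: 25.78
eef_pos: [568.8, -35.9, 85.5]
eef_rot: [-3.141, -0.0, -0.155]
wrist_force: [3.0, 1.6, 6.6]
finger_gap: 14.0
finger_force: 30.0
```

{"method": "move_arm", "body": {"dp": [[-0.08,-0.5,0],[-0.08,-0.5,0],[-0.08,-0.5,0],[-0.08,-0.5,0]], "rotation": [[0,0,0],[0,0,0],[0,0,0],[0,0,0]], "hand": [0,0,0,0]}}

```text
clock: 26.28
eef_pos: [568.5, -38.0, 85.5]
eef_rot: [-3.141, -0.0, -0.155]
wrist_force: [3.0, 2.1, 6.0]
finger_gap: 13.6
finger_force: 30.0
```

{"method": "move_arm", "body": {"dp": [[-0.08,-0.5,0],[-0.08,-0.5,0],[-0.08,-0.5,0],[-0.08,-0.5,0]], "rotation": [[0,0,0],[0,0,0],[0,0,0],[0,0,0]], "hand": [0,0,0,0]}}

```text
clock: 26.78
eef_pos: [568.1, -39.9, 85.6]
eef_rot: [-3.141, -0.0, -0.155]
wrist_force: [3.2, 1.1, 6.0]
finger_gap: 13.9
finger_force: 30.0
```

{"method": "move_arm", "body": {"dp": [[-0.08,-0.5,0],[-0.08,-0.5,0],[-0.08,-0.5,0],[-0.08,-0.5,0]], "rotation": [[0,0,0],[0,0,0],[0,0,0],[0,0,0]], "hand": [0,0,0,0]}}

```text
clock: 27.28
eef_pos: [567.9, -41.4, 85.5]
eef_rot: [-3.14, -0.0, -0.155]
wrist_force: [3.6, 6.8, 5.0]
finger_gap: 14.0
finger_force: 30.0
```

Touch is confirmed at about -40.3, consistent with 200 mm of travel. Now I'll bring the carriage back to y≈71.

{"method": "move_arm", "body": {"dp": [[-0.08,-0.5,0],[0,0,0],[0.2,1.24,0],[0.4,2.47,0],[0.78,4.94,0],[0.78,4.94,0],[0.78,4.94,0],[0.78,4.94,0],[0.78,4.94,0],[0.78,4.94,0]], "rotation": [[0,0,0],[0,0,0],[0,0,0],[0,0,0],[0,0,0],[0,0,0],[0,0,0],[0,0,0],[0,0,0],[0,0,0]], "hand": [0,0,0,0,0,0,0,0,0,0]}}

```text
clock: 28.52
eef_pos: [573.0, -9.6, 85.6]
eef_rot: [3.142, -0.0, -0.155]
wrist_force: [3.3, -2.5, 6.1]
finger_gap: 13.9
finger_force: 30.0
```

{"method": "move_arm", "body": {"dp": [[0.78,4.94,0],[0.78,4.94,0],[0.78,4.94,0],[0.78,4.94,0],[0.78,4.94,0],[0.78,4.94,0],[0.78,4.94,0],[0.78,4.94,0],[0.78,4.94,0],[0.78,4.94,0]], "rotation": [[0,0,0],[0,0,0],[0,0,0],[0,0,0],[0,0,0],[0,0,0],[0,0,0],[0,0,0],[0,0,0],[0,0,0]], "hand": [0,0,0,0,0,0,0,0,0,0]}}

```text
clock: 29.78
eef_pos: [580.9, 39.8, 85.6]
eef_rot: [3.141, -0.0, -0.155]
wrist_force: [3.8, -2.9, 5.9]
finger_gap: 14.0
finger_force: 30.0
```

{"method": "move_arm", "body": {"dp": [[0.78,4.94,0],[0.4,2.47,0],[0.4,2.47,0],[0.4,2.47,0],[0.4,2.47,0],[0.4,2.47,0],[0.4,2.47,0],[0.4,2.47,0],[0.4,2.47,0],[0,0,0]], "rotation": [[0,0,0],[0,0,0],[0,0,0],[0,0,0],[0,0,0],[0,0,0],[0,0,0],[0,0,0],[0,0,0],[0,0,0]], "hand": [0,0,0,0,0,0,0,0,0,0]}}

```text
clock: 31.02
eef_pos: [584.5, 62.4, 85.6]
eef_rot: [3.138, 0.0, -0.156]
wrist_force: [-0.4, -14.9, 9.1]
finger_gap: 13.7
finger_force: 30.0
```

{"method": "move_arm", "body": {"dp": [[0.24,1.5,0],[0.24,1.5,0],[0.24,1.5,0],[0.24,1.5,0],[0.24,1.5,0],[0.24,1.5,0],[0,0,0]], "rotation": [[0,0,0],[0,0,0],[0,0,0],[0,0,0],[0,0,0],[0,0,0],[0,0,0]], "hand": [0,0,0,0,0,0,0]}}

```text
clock: 31.9
eef_pos: [586.0, 72.1, 85.6]
eef_rot: [3.14, 0.0, -0.156]
wrist_force: [1.3, -10.6, 8.3]
finger_gap: 13.8
finger_force: 30.0
```

The carriage stands at about y=72, against a middle of 71±1. I'll relieve the force before letting go.

{"method": "move_arm", "body": {"dp": [[-0.16,-1,0],[-0.16,-1,0],[0,0,0]], "rotation": [[0,0,0],[0,0,0],[0,0,0]], "hand": [0,0,0]}}

```text
clock: 32.28
eef_pos: [586.0, 71.7, 85.6]
eef_rot: [-3.141, -0.0, -0.155]
wrist_force: [4.0, -0.2, 5.4]
finger_gap: 13.5
finger_force: 30.0
```

Force is near zero, so I'll release, lift, and move above the marker tab at about (499,-109).

{"method": "move_arm", "body": {"dp": [[0,0,0],[0,0,0],[0,0,0],[0,0,20],[0,0,40],[0,0,30]], "rotation": [[0,0,0],[0,0,0],[0,0,0],[0,0,0],[0,0,0],[0,0,0]], "hand": [0.4,0.5,0.5,0.5,0.5,0.5]}}

```text
clock: 33.02
eef_pos: [585.8, 71.5, 176.8]
eef_rot: [-3.142, -0.0, -0.155]
wrist_force: [0.5, 0.2, 0.1]
finger_gap: 47.1
finger_force: 0.0
```

{"method": "move_arm", "body": {"dp": [[-22,-45,0],[-22,-45,0],[-22,-45,0],[-21,-45.5,0],[0,0,0]], "rotation": [[0,0,0],[0,0,0],[0,0,0],[0,0,0],[0,0,0]], "hand": [0.5,0.5,0.5,0.5,0.5]}}

```text
clock: 33.65
eef_pos: [497.7, -111.2, 175.5]
eef_rot: [3.141, 0.0, -0.159]
wrist_force: [-0.2, 0.1, 0.2]
finger_gap: 46.9
finger_force: 0.0
```

```bash
python3 wr.py w2
```

```text
{'clock': 33.65, 'eef_pos': [497.732, -111.196, 175.485], 'eef_rot': [3.141, 0.0, -0.159], 'wrist_force': [-0.238, 0.093, 0.23], 'finger_gap': 46.915} cam [ 580.3 -123.8  354.3]
```

View pics/w2.png

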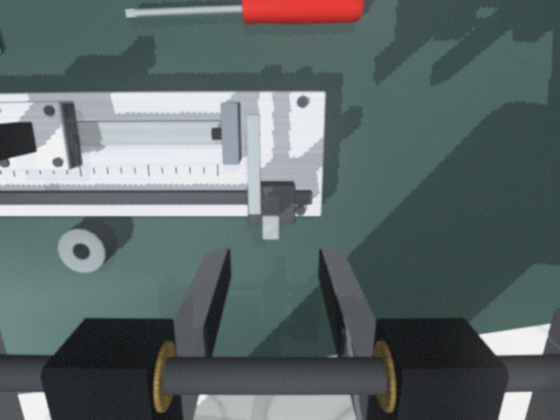

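The wrist view shows the marker tab at (263–279, 216–239), in line with the gap between the fingers. The arm's edge is at column 247–249 and the carriage face at about column 77.

```bash
python3 - <<'E'
from h import *
W=np.load("w2.npz");W={k:W[k] for k in W}
x=np.array([.9877,-.1564]);y=np.array([.1564,.9877])
a=plane(W,(263,239),117)[:2];b=plane(W,(279,239),117)[:2];print(a,b,"w",np.linalg.norm(a-b),"centre",(a+b)/2+9*x)
for n,uv,z in (("near base top L",(263,217),117),("carr face top",(65,110),68),("carr face low",(77,130),48),("arm edge",(247,120),65),("arm edge lo",(249,200),65)):
    p=plane(W,uv,z)[:2]; print(n,p.round(1),"y",((p-(a+b)/2)@y).round(1))
E
```

```text
[ 489.14302725 -101.28278799] [ 487.38308426 -112.27555261] w 11.13275677055472 centre [ 497.15235575 -108.1867703 ]
near base top L [ 505. -104.] y 5.4
carr face top [598.4  35.7] y 158.0
carr face low [582.5  41.9] y 161.5
arm edge [ 568.1 -100.6] y 18.6
arm edge lo [504.8 -90.7] y 18.5
```

The marker tab centre is at (497.3,-108.2), and the arm needs about 142 mm of travel to touch. Descend and grip.

{"method": "move_arm", "body": {"dp": [[0,3,-30],[0,0,-30],[0,0,-22],[0,0,-9],[0,0,0],[0,0,0],[0,0,0],[0,0,0],[0,0,0]], "rotation": [[0,0,0],[0,0,0],[0,0,0],[0,0,0],[0,0,0],[0,0,0],[0,0,0],[0,0,0],[0,0,0]], "hand": [0.5,0.5,0.5,0.5,0.5,0,0,0,0], "newtons": 20}}

```text
clock: 34.83
eef_pos: [499.0, -106.2, 84.7]
eef_rot: [3.141, -0.001, -0.155]
wrist_force: [0.1, -0.4, 2.7]
finger_gap: 11.7
finger_force: 20.0
```

The gap of 11.7 mm matches the 12 mm tab. I expect contact near y≈32, so I'll slide to about y=17 first.

{"method": "move_arm", "body": {"dp": [[0.4,2.47,0],[0.78,4.94,0],[0.78,4.94,0],[0.78,4.94,0],[0.78,4.94,0],[0.78,4.94,0],[0.78,4.94,0],[0.78,4.94,0],[0.78,4.94,0],[0.78,4.94,0]], "rotation": [[0,0,0],[0,0,0],[0,0,0],[0,0,0],[0,0,0],[0,0,0],[0,0,0],[0,0,0],[0,0,0],[0,0,0]], "hand": [0,0,0,0,0,0,0,0,0,0]}}

```text
clock: 36.08
eef_pos: [506.6, -58.7, 84.7]
eef_rot: [3.142, -0.001, -0.155]
wrist_force: [-0.7, -1.0, 5.2]
finger_gap: 12.0
finger_force: 20.0
```

{"method": "move_arm", "body": {"dp": [[0.78,4.94,0],[0.78,4.94,0],[0.78,4.94,0],[0.78,4.94,0],[0.78,4.94,0],[0.78,4.94,0],[0.78,4.94,0],[0.78,4.94,0],[0.78,4.94,0],[0.78,4.94,0]], "rotation": [[0,0,0],[0,0,0],[0,0,0],[0,0,0],[0,0,0],[0,0,0],[0,0,0],[0,0,0],[0,0,0],[0,0,0]], "hand": [0,0,0,0,0,0,0,0,0,0]}}

```text
clock: 37.33
eef_pos: [514.4, -9.3, 84.7]
eef_rot: [-3.142, -0.001, -0.155]
wrist_force: [0.9, -1.8, 5.2]
finger_gap: 12.1
finger_force: 20.0
```

{"method": "move_arm", "body": {"dp": [[0.78,4.94,0],[0.78,4.94,0],[0.78,4.94,0],[0.4,2.47,0],[0.4,2.47,0],[0.4,2.47,0],[0.2,1.24,0],[0,0,0]], "rotation": [[0,0,0],[0,0,0],[0,0,0],[0,0,0],[0,0,0],[0,0,0],[0,0,0],[0,0,0]], "hand": [0,0,0,0,0,0,0,0]}}

```text
clock: 38.33
eef_pos: [518.2, 14.2, 84.7]
eef_rot: [-3.141, -0.001, -0.155]
wrist_force: [2.2, -0.1, 5.6]
finger_gap: 11.6
finger_force: 20.0
```

```bash
python3 wr.py w3
```

```text
{'clock': 38.325, 'eef_pos': [518.164, 14.151, 84.707], 'eef_rot': [-3.141, -0.001, -0.155], 'wrist_force': [2.249, -0.073, 5.631], 'finger_gap': 11.638} cam [600.5   1.8 263.6]
```

View pics/w3.png

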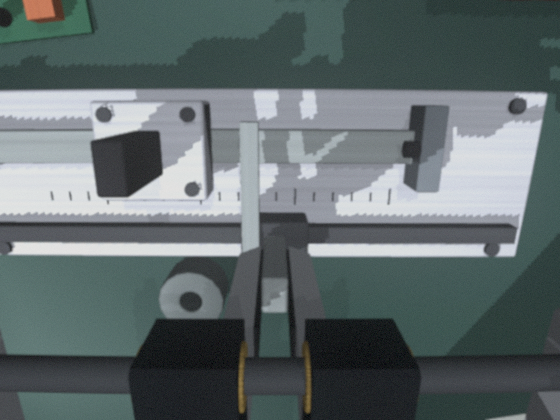

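The arm edge (column 240) is still about 28 px, or roughly 17 mm, short of the carriage face (column 212), as predicted. I'll approach slowly.

{"method": "move_arm", "body": {"dp": [[0.4,2.47,0],[0.4,2.47,0],[0.2,1.24,0],[0.2,1.24,0],[0.2,1.24,0],[0.2,1.24,0],[0.08,0.5,0],[0.08,0.5,0],[0.08,0.5,0],[0.08,0.5,0]], "rotation": [[0,0,0],[0,0,0],[0,0,0],[0,0,0],[0,0,0],[0,0,0],[0,0,0],[0,0,0],[0,0,0],[0,0,0]], "hand": [0,0,0,0,0,0,0,0,0,0]}}

```text
clock: 39.62
eef_pos: [520.0, 25.9, 84.7]
eef_rot: [-3.142, -0.001, -0.155]
wrist_force: [0.7, -0.9, 5.0]
finger_gap: 11.7
finger_force: 20.0
```

{"method": "move_arm", "body": {"dp": [[0.08,0.5,0],[0.08,0.5,0]], "rotation": [[0,0,0],[0,0,0]], "hand": [0,0]}}

```text
clock: 39.88
eef_pos: [520.2, 26.8, 84.7]
eef_rot: [-3.142, -0.001, -0.155]
wrist_force: [0.8, -1.8, 4.7]
finger_gap: 11.9
finger_force: 20.0
```

{"method": "move_arm", "body": {"dp": [[0.08,0.5,0],[0.08,0.5,0]], "rotation": [[0,0,0],[0,0,0]], "hand": [0,0]}}

```text
clock: 40.12
eef_pos: [520.3, 27.9, 84.7]
eef_rot: [-3.142, -0.001, -0.155]
wrist_force: [1.4, -1.4, 5.3]
finger_gap: 11.7
finger_force: 20.0
```

{"method": "move_arm", "body": {"dp": [[0.06,0.4,0],[0.06,0.4,0]], "rotation": [[0,0,0],[0,0,0]], "hand": [0,0]}}

```text
clock: 40.38
eef_pos: [520.5, 28.7, 84.7]
eef_rot: [-3.142, -0.001, -0.155]
wrist_force: [1.0, -2.2, 5.7]
finger_gap: 11.8
finger_force: 20.0
```

{"method": "move_arm", "body": {"dp": [[0.06,0.4,0],[0.06,0.4,0]], "rotation": [[0,0,0],[0,0,0]], "hand": [0,0]}}

```text
clock: 40.62
eef_pos: [520.6, 29.5, 84.7]
eef_rot: [-3.141, -0.001, -0.155]
wrist_force: [1.8, -1.2, 4.6]
finger_gap: 11.6
finger_force: 20.0
```

{"method": "move_arm", "body": {"dp": [[0.04,0.25,0],[0.04,0.25,0],[0,0,0]], "rotation": [[0,0,0],[0,0,0],[0,0,0]], "hand": [0,0,0]}}

```text
clock: 41.0
eef_pos: [520.7, 30.0, 84.7]
eef_rot: [-3.141, -0.001, -0.155]
wrist_force: [1.5, -0.2, 5.4]
finger_gap: 12.0
finger_force: 20.0
```

{"method": "move_arm", "body": {"dp": [[0.04,0.25,0],[0.04,0.25,0],[0,0,0]], "rotation": [[0,0,0],[0,0,0],[0,0,0]], "hand": [0,0,0]}}

```text
clock: 41.38
eef_pos: [520.8, 30.5, 84.7]
eef_rot: [-3.141, -0.001, -0.155]
wrist_force: [1.1, -1.1, 4.5]
finger_gap: 11.7
finger_force: 20.0
```

{"method": "move_arm", "body": {"dp": [[0.04,0.25,0],[0.04,0.25,0],[0,0,0]], "rotation": [[0,0,0],[0,0,0],[0,0,0]], "hand": [0,0,0]}}

```text
clock: 41.75
eef_pos: [520.8, 31.0, 84.7]
eef_rot: [-3.141, -0.001, -0.155]
wrist_force: [0.6, -1.1, 5.7]
finger_gap: 12.0
finger_force: 20.0
```

{"method": "move_arm", "body": {"dp": [[0.04,0.25,0],[0.04,0.25,0],[0,0,0]], "rotation": [[0,0,0],[0,0,0],[0,0,0]], "hand": [0,0,0]}}

```text
clock: 42.12
eef_pos: [520.9, 31.5, 84.7]
eef_rot: [-3.141, -0.001, -0.155]
wrist_force: [1.1, -0.8, 5.9]
finger_gap: 11.6
finger_force: 20.0
```

{"method": "move_arm", "body": {"dp": [[0.04,0.25,0],[0.04,0.25,0],[0,0,0]], "rotation": [[0,0,0],[0,0,0],[0,0,0]], "hand": [0,0,0]}}

```text
clock: 42.5
eef_pos: [521.0, 32.0, 84.7]
eef_rot: [-3.141, -0.001, -0.155]
wrist_force: [1.0, -0.9, 5.4]
finger_gap: 11.7
finger_force: 20.0
```

{"method": "move_arm", "body": {"dp": [[0.04,0.25,0],[0,0,0]], "rotation": [[0,0,0],[0,0,0]], "hand": [0,0]}}

```text
clock: 42.75
eef_pos: [521.0, 32.2, 84.7]
eef_rot: [-3.141, -0.001, -0.155]
wrist_force: [1.5, -2.0, 5.5]
finger_gap: 12.0
finger_force: 20.0
```

{"method": "move_arm", "body": {"dp": [[0.04,0.25,0],[0,0,0]], "rotation": [[0,0,0],[0,0,0]], "hand": [0,0]}}

```text
clock: 43.0
eef_pos: [521.1, 32.5, 84.7]
eef_rot: [-3.141, -0.001, -0.155]
wrist_force: [0.9, -0.8, 4.6]
finger_gap: 12.1
finger_force: 20.0
```

{"method": "move_arm", "body": {"dp": [[0.04,0.25,0],[0,0,0]], "rotation": [[0,0,0],[0,0,0]], "hand": [0,0]}}

```text
clock: 43.25
eef_pos: [521.1, 32.6, 84.7]
eef_rot: [3.141, -0.001, -0.155]
wrist_force: [0.2, -1.6, 5.7]
finger_gap: 11.7
finger_force: 20.0
```

{"method": "move_arm", "body": {"dp": [[0.04,0.25,0],[0,0,0]], "rotation": [[0,0,0],[0,0,0]], "hand": [0,0]}}

```text
clock: 43.5
eef_pos: [521.1, 32.6, 84.7]
eef_rot: [3.141, -0.001, -0.155]
wrist_force: [1.1, -4.2, 5.9]
finger_gap: 11.9
finger_force: 20.0
```

```bash
python3 wr.py w4; python3 - <<'E'
import cv2
im=cv2.imread("pics/w4.png")[80:230,120:320]
cv2.imwrite("pics/w4c.png",cv2.resize(im,None,fx=4,fy=4,interpolation=cv2.INTER_CUBIC))
E
```

```text
{'clock': 43.5, 'eef_pos': [521.114, 32.626, 84.72], 'eef_rot': [3.141, -0.001, -0.155], 'wrist_force': [1.08, -4.15, 5.875], 'finger_gap': 11.852} cam [603.5  20.4 263.6]
```

View pics/w4c.png

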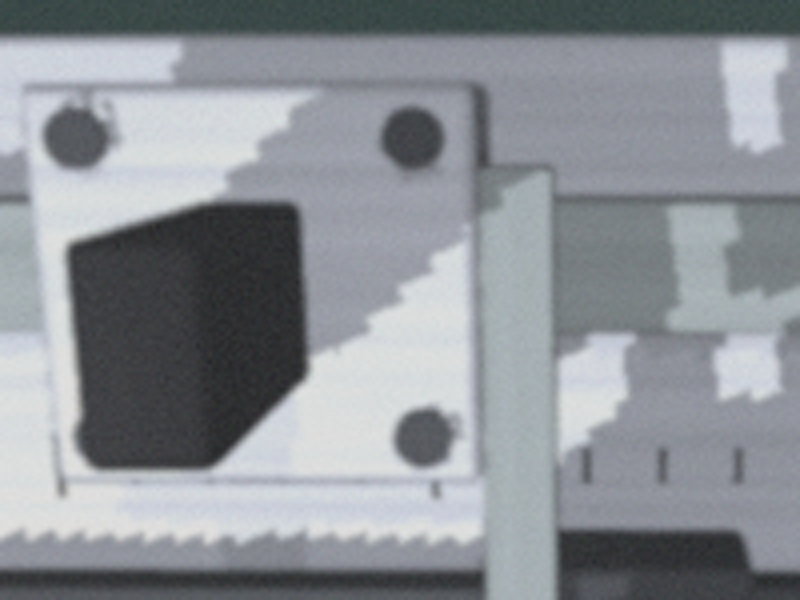

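The crop shows the arm's edge against the carriage face with no gap (column ~480 in the crop). The TCP has stalled with about 3 N over friction. I'll ease off slightly, release and lift.

{"method": "move_arm", "body": {"dp": [[-0.03,-0.2,0],[0,0,0],[0,0,0],[0,0,0],[0,0,0],[0,0,15],[0,0,30],[0,0,30],[0,0,30],[0,0,0]], "rotation": [[0,0,0],[0,0,0],[0,0,0],[0,0,0],[0,0,0],[0,0,0],[0,0,0],[0,0,0],[0,0,0],[0,0,0]], "hand": [0,0.3,0.5,0.5,0.5,0.5,0.5,0.5,0.5,0.5]}}

```text
clock: 44.8
eef_pos: [521.8, 32.6, 192.4]
eef_rot: [-3.141, -0.005, -0.155]
wrist_force: [0.0, 0.0, 0.1]
finger_gap: 46.8
finger_force: 0.0
```

```bash
python3 wr.py w5; python3 - <<'E'
import cv2
im=cv2.imread("pics/w5.png")[60:260,100:360]
cv2.imwrite("pics/w5c.png",cv2.resize(im,None,fx=3,fy=3,interpolation=cv2.INTER_CUBIC))
E
```

```text
{'clock': 44.8, 'eef_pos': [521.764, 32.578, 192.438], 'eef_rot': [-3.141, -0.005, -0.155], 'wrist_force': [0.029, 0.029, 0.137], 'finger_gap': 46.841} cam [603.4  20.2 371.7]
```

View pics/w5c.png

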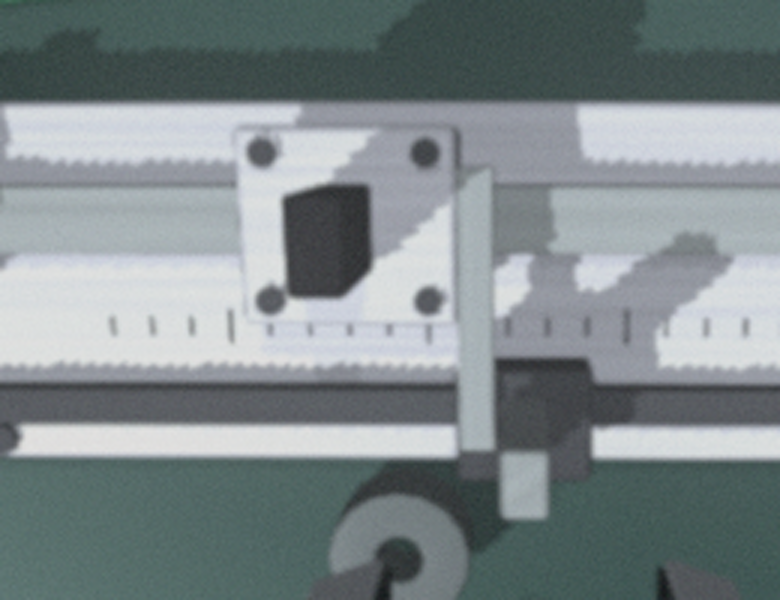

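The arm edge (column ~458 in the crop) still meets the carriage face, and the gripper is clear. Handing in.

```bash
python3 -c "
from cell import manip
print(manip.sign_off())"
```

```text
the job is handed in; nothing more can be done
None
```

The job is handed in: I stroked the carriage gently to both buffers, left it standing within about 1 mm of my estimated middle of the tight spot (value about 0.113), and slid the marker up until it just touched; everything is released, and the only things I moved were the carriage and the marker.

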